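# Start a hardness indentation from the control boxes

### The job

Start a light-load hardness test using only the closed fingertips, in this order: press down the raised half of the rocker switch until the rocker is fully over, push the smaller of the two round keys fully in, then press the long bar key right down and finish while still holding it down. Nothing is to be gripped, picked up, pushed out of place or knocked over, neither the loose control boxes nor the things around them, and leave the larger round key alone.

Things in the scene. Friction and masses are not known exactly. Their poses are not given: they have to be found in the camera images.
- rocker_box: Rocker box: loose grey control box, 90 (x) x 120 (y) x 40 mm, 0.7 to 1.2 kg, rubber feet; origin at the centre of its underside, z up, +x away from the robot at yaw 0 (yaw within 0.45 rad); the three boxes may stand in any order. A black rocker, 50 mm along x and 28 mm wide, sits mid-top; its pivot line runs along y, 47 mm above the table.
- rocker (a joint): Angle of the rocker (rad), -0.22 to 0.22. At the start it is off, -0.22 to -0.17: its half towards the robot lies level and its far half (box +x) stands up as a slope, end about 11 mm higher. Pressing the far half down until it lies level (about 8 mm) turns it to +0.22 (on, at a stop). Stiff, about 4 N at the pressing point; it stays where it is left.
- rocker_far (a point): Point on the top of the rocker's far half, 18 mm from the pivot: where to press down. About 58 mm above the table when off, 49 mm when on. It moves with the rocker.
- key_box: Load selector box: loose grey control box, 90 (x) x 120 (y) x 40 mm, 0.7 to 1.2 kg, rubber feet; origin at the centre of its underside, z up, +x away from the robot at yaw 0 (yaw within 0.45 rad); the three boxes may stand in any order. Two round keys on top, each in a black ring 5 mm high: small (20 mm across, at y = -30 mm, the robot's right) and large (34 mm, at y = +30 mm).
- small_key (a joint): How far the small key is pushed in (m): 0 to 0.001 at the start, 0.006 fully in. About 4 N all the way to a stop; it does not spring back and stays where it is pushed.
- small_key_top (a point): Centre of the small key's flat top, 55 mm above the table when out, 49 mm when in (4 mm above its ring). Moves with the key.
- large_key (a joint): How far the large key is pushed in (m), same action as the small one; starts out (0) and is to be left alone.
- bar_box: Loading box: loose grey control box, 90 (x) x 120 (y) x 40 mm, 0.7 to 1.2 kg, rubber feet; origin at the centre of its underside, z up, +x away from the robot at yaw 0 (yaw within 0.45 rad); the three boxes may stand in any order. Carries only the long grey bar key, 86 mm (along box y) x 30 mm, in the middle of its top.
- bar (a joint): How far the bar key is pushed down (m): 0 released, 0.008 fully down at a stop. A spring pushes it back up: 1.5 N at the top, 5 N at the bottom.
- bar_top (a point): Centre of the bar key's flat top, 54 mm above the table when released, 46 mm when down. Moves with the key.
- specimen0: Bystander: mounted specimen, a black puck 30 mm in diameter and 22 mm high, standing about 85 mm behind (box +x) the centre of rocker_box; origin at the centre of its underside.
- specimen1: Bystander: mounted specimen, a black puck 30 mm in diameter and 22 mm high, standing about 85 mm behind (box +x) the centre of key_box; origin at the centre of its underside.
- specimen2: Bystander: mounted specimen, a black puck 30 mm in diameter and 22 mm high, standing about 85 mm behind (box +x) the centre of bar_box; origin at the centre of its underside.
- test_block: Bystander: steel hardness test block, disc 60 mm in diameter, 16 mm high, lying nearest the robot; origin at the centre of its underside.
- lube: Bystander: white bottle, 56 mm in diameter, 120 mm high, on the left; origin at the centre of its underside.
- beaker: Bystander: white cup, 70 mm in diameter, 80 mm high, on the right; origin at the centre of its underside.
- driver: Bystander: screwdriver lying on the table in front of the right-hand box, 160 mm long, along y; origin at its underside.
There are look-alikes about, which are no part of the job. Leave any green or red look-alike of the rocker_box alone.

How it is judged:
On the way, in this order (a step that is already met when the one before it is completed fails the run):
1. the rocker is switched fully on (value of joint rocker above 0.15 rad), for 0.1 s.
2. the small key is pushed in, the rocker still on (value of joint rocker above 0.15 rad and value of joint small_key above 0.0045 m), for 0.1 s.
3. the bar key is held down (all of step 2 and value of joint bar above 0.006 m), for 0.3 s.
At the end, for the whole second after the job is handed in: The rocker is on (above 0.15 rad), the small key in (above 4.5 mm of 6), the large key out (under 2 mm), the fingers hold the bar key down (above 6 mm of 8, with over 1.5 N), the boxes stand level, and every box and bystander is within 30 mm of where it started (all of step 3 and not (value of joint large_key above 0.002 m) and contact force between the fingers and bar_box above 1.5 N and distance of each of rocker_box, key_box, bar_box, specimen0, specimen1, specimen2, test_block, lube, beaker, driver from where it was at the start of the episode below 0.03 m and angle between each of rocker_box, key_box, bar_box's own z axis and vertical below 0.15 rad); the arm keeps its last pose, push and grip.
It fails at once if the small key or the bar key pressed before the rocker is on (value of joint rocker below 0.1 rad and value of joint any of small_key, bar above 0.003 m).
It fails at once if the bar key pressed before the small key is in (value of joint small_key below 0.004 m and value of joint bar above 0.003 m).
It fails at once if the large key pressed (value of joint large_key above 0.002 m).
It fails at once if a control box lifted, tipped or pushed away (distance of any of rocker_box, key_box, bar_box from where it was at the start of the episode above 0.03 m or height (world z) of any of rocker_box, key_box, bar_box above 0.012 m or angle between any of rocker_box, key_box, bar_box's own z axis and vertical above 0.2 rad).
It fails at once if a bystander lifted, moved more than 30 mm or knocked over (distance of any of specimen0, specimen1, specimen2, test_block, lube, beaker, driver from where it was at the start of the episode above 0.03 m or angle between any of specimen0, specimen1, specimen2, test_block, lube, beaker's own z axis and vertical above 0.4 rad).
It also fails if it takes over 43 s, if anything falls off the work surface, if the arm or the gripper's body presses on something with over 40 N, if the wrist force passes 120 N, or if a joint passes its speed limit or range.

### The arm

A 7-joint arm with a two-finger parallel gripper is mounted at the origin on the work surface. World frame = base frame: x ahead of the robot, y to its left, z up, the work surface at z = 0. Lengths are in m, angles in rad, forces in N, time in s.
With the tool pointing down it reaches from about 0.4 to 0.875 m from the base axis. Payload 19.3 kg.
Tool frame: the origin (TCP) lies midway between the tips of the shut fingers; the grasp point (between the pads) lies 19 mm behind it; z points along the fingers, y is the line along which they close (so a half turn about z gives the same grasp; the last joint's range is limited). The gripper opens to 85 mm and grips with 20 to 120 N. Pads are 22 mm wide; open, the fingers measure 114 mm over their backs; the gripper's body (76 mm by 85 mm) begins 54 mm behind the grasp point. The pads swing forward as they close: fully open they stand 13 mm farther back than shut.
Start: joints at [-1.302, 0.521, -0.036, 1.599, 0.021, 1.021, -0.113], TCP at [0.208, 0.589, 0.231] pointing down, gripper open.
Joint ranges: [-2.91, 2.91], [-0.3, 2.13], [-1.5, 1.42], [0.17, 2.43], [-1.26, 4.41], [0.16, 1.93], [-2.52, 2.52]. Speed limits (rad/s): [1.89, 1.89, 2.39, 2.39, 3.01, 3.01, 3.01].

### API

Orientations are given as [roll, pitch, yaw] about the fixed x, y, z axes, in that order (R = Rz(yaw) Ry(pitch) Rx(roll)).
In Python, from workcell import bot gives the robot as it stands.
- The arm moves only by the tool move_arm, never from a script. Its argument "moves" is a list that holds one entry, the list of rows, each a list of 7 numbers: the opening, from 0 (shut) to 1 (fully open), then the shift along the tool's x, y, z in units of 1000 mm (1.0 is 1000 mm), then the turn, a rotation vector about the tool's x, y, z in units of 2 pi rad (1.0 is 2 pi rad). A call has 1 to 5 rows; each row is the pose to reach, as a shift and turn from the pose commanded when the call began, along the tool's axes at that moment, turning the shorter way round; what a row does not reach only later rows make up. A row lasts 1/10 s, in which the tool goes at most 50 mm and 8.59 degrees, less where a joint would pass 70% of its speed; a pose out of reach is approached as far as the arm can. A call with a number of a shift or a turn outside -1 to 1 is refused whole. A call with a gripper value outside its range is refused whole. The fingers move at their own pace and stop on an object; "force" is the grip in N (left out, the last holds). Time passes only in rows, so rows that repeat a pose let the fingers close. It gives the time, the measured TCP pose, the force, the opening and the grip force at its end, in the units of the state.
- bot.observe(): the state, without advancing time (a new reading comes with each control period).
- bot.grab_frame(name): name is "scene" or "top" or "wrist"; returns the picture (400x640x3 uint8, red, green, blue); there is no depth.
- bot.camera_params(name): a dict with "vertical_fov" (degrees; the focal length in pixels is half the picture's height over the tangent of half this angle, whatever the lens; pixels are square), "cx", "cy" (the principal point, pixels), "D" ([k1, k2, p1, p2, k3] as OpenCV has them; the pictures are not rectified), "R" (3x3) and "t" (3): a world point X has camera coordinates R X + t. Camera axes: x right, y down, z forward; pixel columns grow to the right and rows downward; lengths in m; the calibration is good to about 2 mm. A picture is of the moment at which its call begins: read the wrist's pose just before it. camera_params takes no time and is no camera call; for the wrist camera it gives the pose at the moment of the call.
- bot.job_done(): hands the job in; it is judged then, once.
The state is a dict: "clock": time; "qpos": joint angles; "qd": joint speeds; "joint_efforts": joint torques, N m; "position": TCP position; "tool_rot": TCP orientation; "force": force on the tool from outside, world axes, zero at the start; "moment": the same for the moment, N m; "grip_width": finger opening in m; "finger_force": force on a finger pad.
Only numpy, scipy, OpenCV 4.12 (cv2) and the standard library are available. Lean on these libraries where they do the work, as an engineer would, in place of code of your own. Each camera call takes 0.05 s, during which the arm holds its last target. There are 200 camera calls.

## Working session

There is one attempt and no reset: what is moved stays moved. The work goes in short steps, Python scripts to look and compute and a tool call to move; the robot and the scene stay as the last step left them, time stands still between calls to the robot, and variables do not carry over. Pictures are saved under pics/ and viewed, at most 10 in all, crops included, and the job is handed in when it is done.

Besides the shell and the picture viewer there is one more tool, called after "Request:" as a command line: name --argument value ..., lists and objects as JSON in quotes. move_arm: Moves the arm, as the interface text tells. Shifts and turns lie within -1 to 1; 1 stands for 1000 mm of shift or 2 pi rad of turn. Its arguments: {"type":"object","properties":{"moves":{"type":"array"},"force":{"type":"number"}},"required":["moves"]}

```bash
mkdir -p pics; cat > h.py <<'E'
import numpy as np, cv2
from workcell import bot
def K(n):
    p=bot.camera_params(n); f=200/np.tan(np.radians(p["vertical_fov"])/2)
    return np.array([[f,0,p["cx"]],[0,f,p["cy"]],[0,0,1]]),np.array(p["D"],float),np.array(p["R"]),np.array(p["t"])
def ray(c,uv):
    k,D,R,t=c; u=cv2.undistortPoints(np.array(uv,float).reshape(-1,1,2),k,D).reshape(-1,2)
    return -R.T@t,(np.c_[u,np.ones(len(u))]@R)
def plane(c,uv,z):
    o,d=ray(c,uv); return o+d*((z-o[2])/d[:,2])[:,None]
def proj(c,X):
    k,D,R,t=c; return cv2.projectPoints(np.array(X,float).reshape(-1,1,3),cv2.Rodrigues(R)[0],t,k,D)[0].reshape(-1,2)
def tri(c1,u1,c2,u2):
    A=[];b=[]
    for c,u in((c1,u1),(c2,u2)):
        o,d=ray(c,[u]);d=d[0]/np.linalg.norm(d[0]);P=np.eye(3)-np.outer(d,d);A.append(P);b.append(P@o)
    return np.linalg.lstsq(np.vstack(A),np.hstack(b),rcond=None)[0]
E
python3 - <<'E'
from h import *
for n in("top","scene"):
    im=bot.grab_frame(n); cv2.imwrite(f"pics/{n}0.png",im[:,:,::-1]); c=K(n); print(n,-c[2].T@c[3],c[0][0,0])
s=bot.observe(); print(s["clock"],s["position"],s["tool_rot"],s["force"])
E
```

```text
top [ 0.38865365 -0.00483004  1.11198329] 382.43738099133816
scene [0.89221625 0.35603492 0.94433689] 364.4991223792466
0.1 [0.20766434 0.58918763 0.2308003 ] [-3.14061352e+00  7.12482412e-05  2.80275190e+00] [0.28172816 0.03477181 0.61459621]
```

View pics/top0.png

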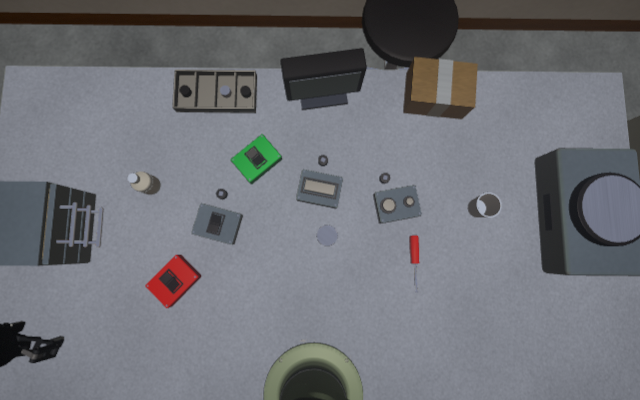

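View pics/scene0.png

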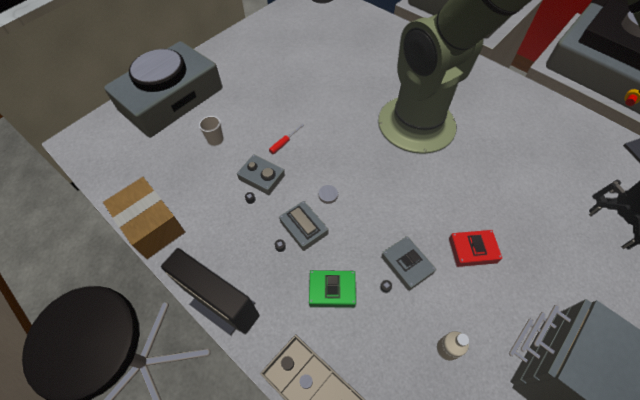

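Top view: three rocker-type boxes are grey (217,224), green (256,159) and red (173,281). The grey one is meant, since the task excludes the coloured look-alikes. The bar box is at (320,188) and the key box at (398,204), with the small key at (409,201) and the large key at (389,205). I'll measure these and confirm in one crop.

```bash
cat > m.py <<'E'
from h import *
def blobs(im,box,f,amin=20):
    x0,y0,x1,y1=box; a=im[y0:y1,x0:x1].astype(int); m=f(a).astype(np.uint8)
    n,l,s,c=cv2.connectedComponentsWithStats(m)
    out=[]
    for i in range(1,n):
        if s[i,4]>=amin:
            cn=cv2.findContours((l==i).astype(np.uint8),0,2)[0][0]
            r=cv2.minAreaRect(cn); out.append((s[i,4],c[i]+[x0,y0],np.array(cv2.boxPoints(r))+[x0,y0],r[1]))
    return sorted(out,key=lambda o:-o[0])
tan=lambda a:(a[:,:,0]-a[:,:,2]>12)
blk=lambda a:a.max(2)<62
E
python3 - <<'E'
from m import *
T=cv2.imread("pics/top0.png")[:,:,::-1];S=cv2.imread("pics/scene0.png")[:,:,::-1]
cT,cS=K("top"),K("scene")
for nm,bt,bs,f in(("rock",(185,198,250,250),(375,230,440,292),blk),("bar",(290,165,350,212),(275,198,332,252),tan),("key",(370,182,425,226),(234,150,288,198),tan)):
    for n,im,b,c in(("T",T,bt,cT),("S",S,bs,cS)):
        for o in blobs(im,b,f)[:3]: print(nm,n,o[0],o[1].round(1),np.round(o[3],1),plane(c,[o[1]],.05)[0].round(4))
for p in((217,224),(220,210),(320,188),(398,204)): print(p,T[p[1],p[0]],)
crops=[cv2.resize(im[y:y+60,x:x+80],(400,300),interpolation=cv2.INTER_CUBIC) for im,x,y in((T,180,190),(T,360,170),(T,280,160),(S,365,230))]
cv2.imwrite("pics/crop.png",np.vstack([np.hstack(crops[:2]),np.hstack(crops[2:])])[:,:,::-1])
E
```

```text
rock T 186 [214.3 223.3] [12.6 19. ] [0.4617 0.2758 0.05  ]
rock S 214 [410.  258.4] [13.7 21. ] [0.4637 0.2781 0.05  ]
rock S 109 [395.4 271.8] [43.4  2.6] [0.5193 0.2709 0.05  ]
rock S 48 [384.7 287.7] [9.9 8.5] [0.5716 0.2754 0.05  ]
bar T 89 [324.6 188.9] [20.   7.1] [ 0.561  -0.0293  0.05  ]
bar S 268 [302.8 220. ] [27.7  9.7] [ 0.5663 -0.0125  0.05  ]
key T 56 [388.1 205. ] [8. 9.] [ 0.5169 -0.2076  0.05  ]
key S 72 [267.2 171.9] [8.5 9.2] [ 0.5166 -0.2075  0.05  ]
key S 27 [272.7 151.2] [3. 8.] [ 0.449  -0.2532  0.05  ]
key S 20 [251.4 164.2] [3.5 4.9] [ 0.5284 -0.2658  0.05  ]
(217, 224) [51 50 52]
(220, 210) [ 92 101 110]
(320, 188) [149 144 136]
(398, 204) [ 93 101 110]
```

View pics/crop.png

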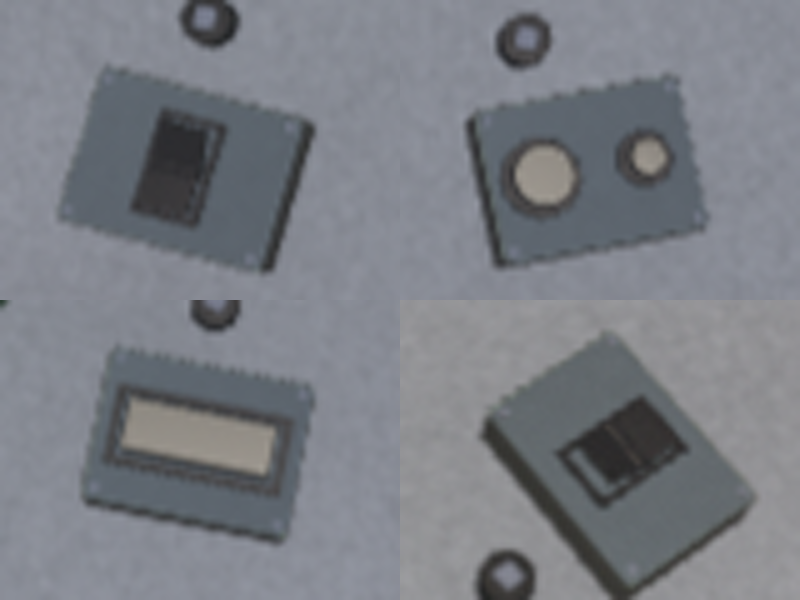

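Crop: the rocker box (top left) has its far half raised, the key box (top right) has its small key at full-frame (409.8,201.4), and the bar box is bottom left. All three match the descriptions. Next come the box corners and triangulation.

```bash
python3 - <<'E'
from m import *
T=cv2.imread("pics/top0.png")[:,:,::-1];S=cv2.imread("pics/scene0.png")[:,:,::-1]
cT,cS=K("top"),K("scene")
f=lambda o,p:np.array(p,float)/5+o
def box(nm,o,c):  # order: far-left, far-right, near-right, near-left
    P=plane(cT,f(np.array(o),c),.04); ce=P.mean(0); d=P[0]+P[1]-P[2]-P[3]
    y=np.arctan2(d[1],d[0]); print(nm,ce.round(4),"yaw",y.round(3),"size",np.linalg.norm(P[0]-P[3]).round(3),np.linalg.norm(P[0]-P[1]).round(3)); return ce,y
ce,y=box("rock",(180,190),[(108,66),(306,122),(262,268),(62,218)])
print("rocker_far",ce+.018*np.array([np.cos(y),np.sin(y),0]))
box("key",(360,170),[(76,112),(275,78),(305,228),(103,262)])
box("bar",(280,160),[(113,48),(312,86),(284,240),(86,196)])
t1=lambda a:(a[:,:,0]>a[:,:,2]+3)&(a[:,:,0]>100)
for nm,bt,bs in(("small",(402,194,418,209),(245,158,259,172)),("large",(380,196,397,213),(259,165,277,182)),("bar",(298,172,342,204),(285,202,322,238))):
    a=blobs(T,bt,t1,8)[0];b=blobs(S,bs,t1,8)[0]; print(nm,a[0],b[0],a[1],b[1],tri(cT,a[1],cS,b[1]).round(4))
print("pucks",plane(cT,[(222,194),(323,160),(385,178)],.01).round(3))
print("rock tri", tri(cT,(214.3,223.3),cS,(410,258.4)))
s=bot.observe();from scipy.spatial.transform import Rotation as Ro
print(Ro.from_euler('xyz',s["tool_rot"]).as_matrix().T@(np.array([.478,.265,.12])-s["position"]))
E
```

```text
rock [0.4615 0.2711 0.04  ] yaw -0.252 size 0.088 0.116
rocker_far [0.47897764 0.26664212 0.04      ]
key [ 0.5214 -0.2375  0.04  ] yaw 0.168 size 0.086 0.116
bar [ 0.5638 -0.0157  0.04  ] yaw -0.171 size 0.087 0.116
small 34 24 [409.35294118 200.82352941] [251.33333333 163.875     ] [ 0.5286 -0.2667  0.0513]
large 112 70 [388.47321429 204.5625    ] [267.38571429 171.71428571] [ 0.5172 -0.2073  0.0521]
bar 303 263 [319.27722772 186.85808581] [302.8973384  220.03041825] [ 0.5662 -0.0135  0.0488]
pucks [[ 0.55   0.268  0.01 ]
 [ 0.654 -0.025  0.01 ]
 [ 0.601 -0.207  0.01 ]]
rock tri [0.4617737  0.27726347 0.04563403]
[-0.36271467 -0.21578796  0.11103748]
```

Request:
move_arm --moves '[[[0,-0.05,-0.03,0.0,0,0,0],[0,-0.09,-0.055,0.0,0,0,0],[0,-0.13,-0.08,0.02,0,0,0],[0,-0.17,-0.105,0.03,0,0,0],[0,-0.21,-0.13,0.04,0,0,0]]]'

```text
clock: 0.6
position: [0.3617, 0.3973, 0.1913]
tool_rot: [-3.141, -0.0, 2.803]
force: [1.5, 0.6, -0.4]
grip_width: 0.012
finger_force: 0.0
```

Request:
move_arm --moves '[[[0,-0.04,-0.02,0.01,0,0,0],[0,-0.08,-0.04,0.02,0,0,0],[0,-0.12,-0.065,0.03,0,0,0],[0,-0.153,-0.086,0.04,0,0,0],[0,-0.153,-0.086,0.04,0,0,0]]]'

```text
clock: 1.1
position: [0.4792, 0.2617, 0.1505]
tool_rot: [-3.139, 0.001, 2.796]
force: [-0.4, 0.6, 0.4]
grip_width: -0.0007
finger_force: 0.0
```

```bash
cat > w.py <<'E'
from m import *
import sys
from scipy.spatial.transform import Rotation as Ro
def delta(X):
    s=bot.observe(); return (Ro.from_euler('xyz',s["tool_rot"]).as_matrix().T@(np.array(X)-s["position"])).round(4)
def wrist(name):
    c=K("wrist"); im=bot.grab_frame("wrist"); cv2.imwrite(f"pics/{name}.png",im[:,:,::-1]); np.savez(f"pics/{name}.npz",*c); return c,im
def ld(name): return [np.load(f"pics/{name}.npz")[k] for k in("arr_0","arr_1","arr_2","arr_3")]
E
python3 - <<'E'
from w import *
s=bot.observe(); print(s["clock"],s["position"],s["tool_rot"],s["force"],s["grip_width"])
c,im=wrist("w1"); print(-c[2].T@c[3], proj(c,[[.479,.2666,.055],[.4615,.2711,.047],s["position"]]))
E
```

```text
1.1 [0.47915014 0.26170282 0.15054567] [-3.13850326e+00  5.03991504e-04  2.79583490e+00] [-0.43880199  0.64350166  0.37382329] -0.0006616049107720973
[0.40506143 0.28886216 0.29150216] [[328.54734155 203.45546318]
 [326.64293079 181.88716294]
 [323.20365989 257.95851949]]
```

View pics/w1.png

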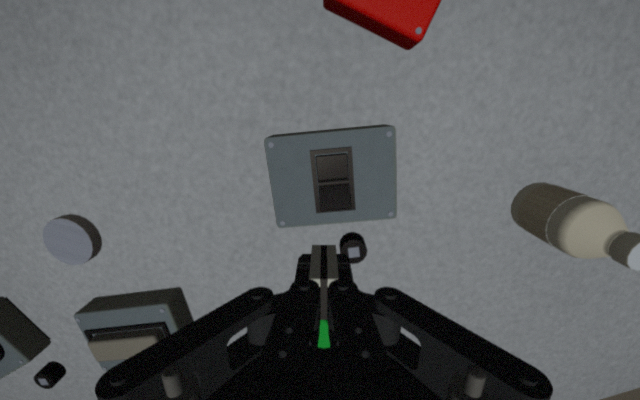

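Wrist view: the rocker's hinge line is at about (334,181) and its far half at about (336,198). Box top corners are at (270,145), (392,131), (392,214) and (281,223). The rocker lies a few mm to the left (+y) of my first estimate.

```bash
python3 - <<'E'
from w import *
c=ld("w1")
C=plane(c,[(268,142),(394,127),(395,216),(280,226)],.04); ce=C.mean(0); d=C[2]+C[3]-C[0]-C[1]; y=np.arctan2(d[1],d[0])
print("box",ce,y, np.linalg.norm(C[0]-C[1]),np.linalg.norm(C[0]-C[3]))
print("hinge",plane(c,[(333.5,181)],.047),"frame ctr",plane(c,[(333,180.5)],.042))
X=ce+.018*np.array([np.cos(y),np.sin(y),0]); X[2]=.066; print("far",X, delta(X))
E
```

```text
box [0.46361153 0.27771434 0.04      ] -0.25956505217478254 0.11258975563713114 0.0815303566298123
hinge [[0.46282999 0.27722904 0.047     ]] frame ctr [[0.46340694 0.27671187 0.042     ]]
far [0.48100856 0.27309445 0.066     ] [-0.0003  0.0093  0.0851]
```

Request:
move_arm --moves '[[[0,0,0.0095,0.04,0,0,0],[0,0,0.0095,0.075,0,0,0],[0,0,0.0095,0.083,0,0,0],[0,0,0.0095,0.083,0,0,0]]]'

```text
clock: 1.55
position: [0.4789, 0.2764, 0.0683]
tool_rot: [-3.14, -0.001, 2.804]
force: [0.4, 1.2, 0.9]
grip_width: 0.0003
finger_force: 0.0
```

Request:
move_arm --moves '[[[0,0,0,0.005,0,0,0],[0,0,0,0.01,0,0,0],[0,0,0,0.014,0,0,0],[0,0,0,0.016,0,0,0],[0,0,0,0.016,0,0,0]]]'

```text
clock: 2.05
position: [0.4804, 0.2763, 0.0533]
tool_rot: [3.141, 0.001, 2.803]
force: [2.6, -0.5, 3.1]
grip_width: -0.0001
finger_force: 1.6
```

Request:
move_arm --moves '[[[0,0,-0.001,0.002,0,0,0],[0,0,-0.001,0.004,0,0,0],[0,0,-0.001,0.005,0,0,0],[0,0,-0.001,0.005,0,0,0]]]'

```text
clock: 2.45
position: [0.4799, 0.2754, 0.0491]
tool_rot: [3.141, 0.001, 2.803]
force: [-2.8, -1.8, 30.0]
grip_width: -0.0001
finger_force: 15.4
```

A firm stop at z = 0.049 (30 N) fits the rocker being fully over. I'll lift and check.

Request:
move_arm --moves '[[[0,0,0,0,0,0,0],[0,0,0,-0.03,0,0,0],[0,0,0,-0.07,0,0,0],[0,0,0,-0.1,0,0,0],[0,0,0,-0.1,0,0,0]]]'

```text
clock: 2.95
position: [0.4804, 0.2758, 0.1511]
tool_rot: [3.138, 0.002, 2.803]
force: [0.8, 0.9, -1.1]
grip_width: -0.0003
finger_force: 0.0
```

```bash
python3 - <<'E'
from w import *
c,im=wrist("w2"); cv2.imwrite("pics/w2c.png",cv2.resize(im[100:250,240:440],None,fx=3,fy=3,interpolation=cv2.INTER_CUBIC)[:,:,::-1])
print(delta([.5286,-.2667,.15]), delta([.5662,-.0135,.15]), bot.observe()["force"])
E
```

```text
[-0.2263 -0.495  -0.0015] [-0.1776 -0.2437 -0.0011] [-0.35412266  0.11493939 -0.92439961]
```

View pics/w2c.png

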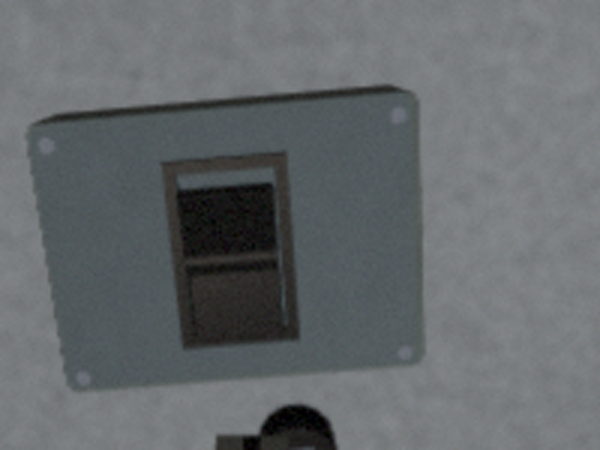

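The crop shows the rocker fully over: its near half is now raised, with a gap at the near end, and the far half lies level. The box hasn't moved. Now to the small key.

Request:
move_arm --moves '[[[0,-0.02,-0.045,0,0,0,0],[0,-0.04,-0.09,0,0,0,0],[0,-0.06,-0.13,0,0,0,0],[0,-0.08,-0.175,0,0,0,0],[0,-0.1,-0.22,0,0,0,0]]]'

```text
clock: 3.5
position: [0.4995, 0.0326, 0.1466]
tool_rot: [-3.14, -0.002, 2.803]
force: [1.8, 0.6, 0.2]
grip_width: 0.0003
finger_force: 0.0
```

Request:
move_arm --moves '[[[0,-0.02,-0.045,0,0,0,0],[0,-0.04,-0.09,0,0,0,0],[0,-0.06,-0.13,0,0,0,0],[0,-0.08,-0.175,0,0,0,0],[0,-0.1,-0.22,0,0,0,0]]]'

```text
clock: 4.0
position: [0.5208, -0.2078, 0.1464]
tool_rot: [3.142, -0.003, 2.803]
force: [0.8, 0.7, 0.1]
grip_width: 0.0002
finger_force: 0.0
```

Request:
move_arm --moves '[[[0,-0.02,-0.04,0,0,0,0],[0,-0.026,-0.055,0,0,0,0],[0,-0.026,-0.055,0,0,0,0],[0,-0.026,-0.055,0,0,0,0]]]'

```text
clock: 4.4
position: [0.5275, -0.2656, 0.1467]
tool_rot: [3.141, -0.002, 2.803]
force: [0.8, 0.8, 0.1]
grip_width: 0.0
finger_force: 0.0
```

```bash
python3 - <<'E'
from w import *
s=bot.observe(); print(s["clock"],s["position"],s["tool_rot"])
c,im=wrist("w3"); print(proj(c,[[.5286,-.2667,.055],[.517,-.2075,.055],[.564,-.015,.054]]))
E
```

```text
4.4 [ 0.52752012 -0.26563895  0.1466768 ] [ 3.14092710e+00 -2.23670525e-03  2.80306220e+00]
[[322.37815656 208.4385233 ]
 [382.85391371 174.6582272 ]
 [607.23111419 153.29882479]]
```

View pics/w3.png

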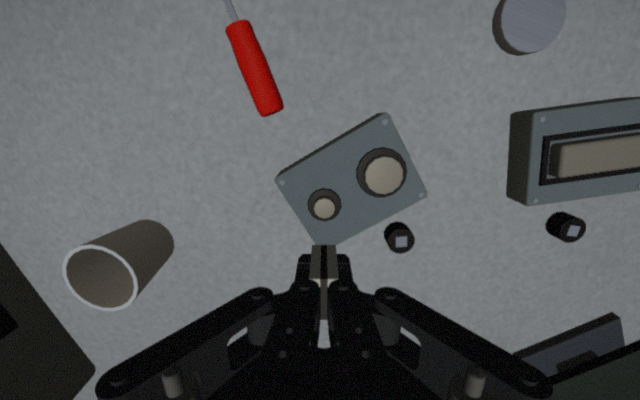

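Wrist view: the small key top is at (324,208) and the large one at (384,175), both within about 2 px of the prediction. Pressing the small key.

Request:
move_arm --moves '[[[0,-0.001,0.001,0.04,0,0,0],[0,-0.001,0.001,0.075,0,0,0],[0,-0.001,0.001,0.084,0,0,0],[0,-0.001,0.001,0.084,0,0,0]]]'

```text
clock: 4.85
position: [0.529, -0.2648, 0.0631]
tool_rot: [3.141, -0.002, 2.804]
force: [-0.3, 0.1, 0.5]
grip_width: -0.0002
finger_force: 0.0
```

Request:
move_arm --moves '[[[0,0,0,0.004,0,0,0],[0,0,0,0.008,0,0,0],[0,0,0,0.01,0,0,0],[0,0,0,0.011,0,0,0],[0,0,0,0.011,0,0,0]]]'

```text
clock: 5.35
position: [0.5297, -0.2663, 0.0533]
tool_rot: [3.142, 0.001, 2.803]
force: [0.3, 0.1, 2.2]
grip_width: -0.0001
finger_force: 1.1
```

Request:
move_arm --moves '[[[0,0,0,0.002,0,0,0],[0,0,0,0.0035,0,0,0],[0,0,0,0.005,0,0,0],[0,0,0,0.005,0,0,0],[0,0,0,0.005,0,0,0]]]'

```text
clock: 5.85
position: [0.5298, -0.2663, 0.0489]
tool_rot: [3.142, 0.001, 2.803]
force: [-4.4, 4.4, 22.9]
grip_width: 0.0
finger_force: 11.7
```

The stop is at z = 0.049 with 23 N, so the small key is in. Lift and go to the bar.

Request:
move_arm --moves '[[[0,0,0,0,0,0,0],[0,0,0,-0.03,0,0,0],[0,0,0,-0.07,0,0,0],[0,0,0,-0.1,0,0,0],[0,0,0,-0.1,0,0,0]]]'

```text
clock: 6.35
position: [0.5308, -0.2671, 0.1515]
tool_rot: [-3.141, 0.005, 2.802]
force: [1.6, 0.1, -0.5]
grip_width: -0.0001
finger_force: 0.0
```

```bash
python3 - <<'E'
from w import *
wrist("w4"); print(delta([.565,-.0145,.15]))
E
```

```text
[ 0.0508  0.2494 -0.0008]
```

Request:
move_arm --moves '[[[0,0.01,0.045,0,0,0,0],[0,0.02,0.09,0,0,0,0],[0,0.03,0.135,0,0,0,0],[0,0.04,0.18,0,0,0,0],[0,0.045,0.22,0,0,0,0]]]'

```text
clock: 6.9
position: [0.5591, -0.0414, 0.1466]
tool_rot: [-3.141, -0.002, 2.804]
force: [0.5, 0.1, -0.7]
grip_width: 0.0002
finger_force: 0.0
```

Request:
move_arm --moves '[[[0,0.005,0.029,0,0,0,0],[0,0.005,0.029,0,0,0,0],[0,0.005,0.029,0,0,0,0]]]'

```text
clock: 7.2
position: [0.5644, -0.0146, 0.1467]
tool_rot: [-3.141, -0.002, 2.804]
force: [0.1, -0.8, 0.6]
grip_width: 0.0001
finger_force: 0.0
```

```bash
python3 - <<'E'
from w import *
s=bot.observe(); print(s["clock"],s["position"],s["tool_rot"])
c,im=wrist("w5"); print(proj(c,[[.565,-.0145,.054]]))
a=cv2.imread("pics/w4.png"); cr=lambda i,x,y:cv2.resize(i[y:y+150,x:x+200],(400,300))
cv2.imwrite("pics/w5c.png",np.hstack([cr(a,240,100),cr(im[:,:,::-1],240,100)]))
E
```

```text
7.2 [ 0.56436624 -0.01462087  0.14668704] [-3.14057740e+00 -1.64356216e-03  2.80381362e+00]
[[323.6443911  207.18748537]]
```

View pics/w5c.png

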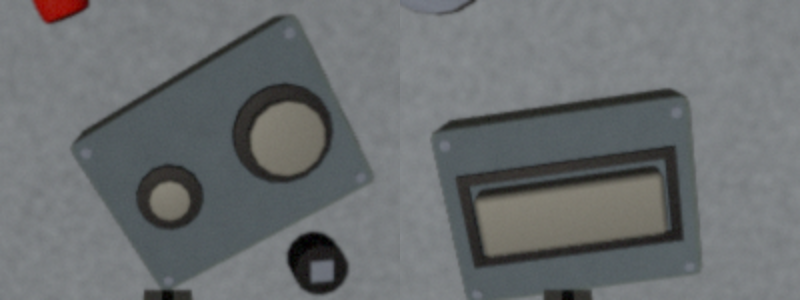

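The left crop shows the small key sunk in its ring and the large one still proud. On the right, the bar centre is at full-frame (326,206.5), 2 px from the prediction. I'll align the yaw with the bar and descend.

Request:
move_arm --moves '[[[0,0,0.002,0.03,0,0,-0.013],[0,0,0.002,0.07,0,0,-0.026],[0,0,0.002,0.084,0,0,-0.026],[0,0,0.002,0.084,0,0,-0.026]]]'

```text
clock: 7.65
position: [0.5643, -0.0142, 0.0622]
tool_rot: [-3.14, -0.004, 2.962]
force: [0.2, -0.6, 0.9]
grip_width: -0.0
finger_force: 0.0
```

Request:
move_arm --moves '[[[0,0,0,0.005,0,0,0],[0,0,0,0.009,0,0,0],[0,0,0,0.012,0,0,0],[0,0,0,0.014,0,0,0],[0,0,0,0.014,0,0,0]]]'

```text
clock: 8.15
position: [0.5662, -0.0129, 0.0502]
tool_rot: [3.142, 0.001, 2.966]
force: [1.9, -0.8, 3.2]
grip_width: -0.0002
finger_force: 1.5
```

Request:
move_arm --moves '[[[0,0,0,0.002,0,0,0],[0,0,0,0.004,0,0,0],[0,0,0,0.005,0,0,0],[0,0,0,0.005,0,0,0],[0,0,0,0.005,0,0,0]]]'

```text
clock: 8.65
position: [0.5662, -0.0129, 0.0458]
tool_rot: [3.141, 0.001, 2.966]
force: [-1.4, -2.0, 21.8]
grip_width: -0.0001
finger_force: 10.9
```

The bar is at its stop (z = 0.046, 22 N). I'll hold 0.5 s, take a final look at the boxes, then hand in.

Request:
move_arm --moves '[[[0,0,0,0,0,0,0],[0,0,0,0,0,0,0],[0,0,0,0,0,0,0],[0,0,0,0,0,0,0],[0,0,0,0,0,0,0]]]'

```text
clock: 9.15
position: [0.5662, -0.0129, 0.0458]
tool_rot: [3.141, 0.001, 2.966]
force: [-1.1, -1.2, 21.8]
grip_width: -0.0002
finger_force: 10.8
```

```bash
python3 - <<'E'
from w import *
im=bot.grab_frame("scene"); s=bot.observe(); print(s["force"],s["position"])
S0=cv2.imread("pics/scene0.png")[:,:,::-1]
for n,b in(("key",(259,165,277,182)),("rock",(395,240,425,275))):
    f=(lambda a:(a[:,:,0]>a[:,:,2]+3)&(a[:,:,0]>100)) if n=="key" else blk
    print(n,[ [o[1].round(1).tolist() for o in blobs(i,b,f,15)[:1]] for i in(S0,im)])
print(bot.job_done())
E
```

```text
[-1.83073495 -1.03488848 21.55471014] [ 0.56625183 -0.0129318   0.0458258 ]
key [[[267.4, 171.7]], [[267.3, 171.8]]]
rock [[[410.0, 258.4]], [[409.0, 258.9]]]
the job is handed in; nothing more can be done
None
```

The job is handed in, with no verdict returned: the rocker is switched on, the small key is in, and the bar was still held at its stop with about 22 N at hand-in; the key and rocker boxes showed no shift in the last picture.

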